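# Press home the clip seam of a valve box with the seam stylus

## Task

Take the stylus from its stand and run its ball tip slowly along the seam on the valve box's lid, from the blue dot to the yellow dot, in one pass at about 3 cm a second and without lifting off on the way, so that the orange clips go down flush one after another. Press gently but firmly enough - feel for the lid with the tip, as its length is unknown - and touch the box with nothing but the stylus. Hang the stylus back in its stand, let go, and leave the other things alone.

Things in the scene. Friction and masses are not known exactly. Their poses are not given: they have to be found in the camera images.
- box: the fixed valve box: green, 150 (x) x 210 (y) mm, flat grey lid 74 mm above its origin (centre of underside). On the lid the seam, a dark stripe with seven orange clips: straight from the blue dot (seam_start) to seam_bend, 45 degree turn, straight to the yellow dot (seam_end). White valves 12 mm high stand at x 34 to 56, y -82 to 12 mm; two vials beside the +x side are 72 mm high
- seam_start (a point): centre of the blue dot, on the lid surface, 25 mm before clip 1; box frame (-40, -91, 74) mm
- seam_bend (a point): where the seam turns, on the lid surface; box frame (-40, 28, 74) mm
- seam_end (a point): centre of the yellow dot, on the lid surface, 22 mm past clip 7; box frame (24, 92, 74) mm
- clip1 (a joint): orange push-in clip 1 of the seam (clip 1 is nearest the blue dot), centre at box frame x, y = (-40, -66) mm; 24 mm along the seam (flat top 8 mm, a gentle ramp at each end), 14 mm wide. Value 0 = up, top 4 mm proud of the lid; 0.004 m = home, top flush with the lid; stiff (about 3 N), stays where it is pushed
- clip2 (a joint): orange push-in clip 2 of the seam (clip 1 is nearest the blue dot), centre at box frame x, y = (-40, -42) mm; 24 mm along the seam (flat top 8 mm, a gentle ramp at each end), 14 mm wide. Value 0 = up, top 4 mm proud of the lid; 0.004 m = home, top flush with the lid; stiff (about 3 N), stays where it is pushed
- clip3 (a joint): orange push-in clip 3 of the seam (clip 1 is nearest the blue dot), centre at box frame x, y = (-40, -18) mm; 24 mm along the seam (flat top 8 mm, a gentle ramp at each end), 14 mm wide. Value 0 = up, top 4 mm proud of the lid; 0.004 m = home, top flush with the lid; stiff (about 3 N), stays where it is pushed
- clip4 (a joint): orange push-in clip 4 of the seam (clip 1 is nearest the blue dot), centre at box frame x, y = (-40, 6) mm; 24 mm along the seam (flat top 8 mm, a gentle ramp at each end), 14 mm wide. Value 0 = up, top 4 mm proud of the lid; 0.004 m = home, top flush with the lid; stiff (about 3 N), stays where it is pushed
- clip5 (a joint): orange push-in clip 5 of the seam (clip 1 is nearest the blue dot), centre at box frame x, y = (-26, 42) mm; 24 mm along the seam (flat top 8 mm, a gentle ramp at each end), 14 mm wide. Value 0 = up, top 4 mm proud of the lid; 0.004 m = home, top flush with the lid; stiff (about 3 N), stays where it is pushed
- clip6 (a joint): orange push-in clip 6 of the seam (clip 1 is nearest the blue dot), centre at box frame x, y = (-9, 59) mm; 24 mm along the seam (flat top 8 mm, a gentle ramp at each end), 14 mm wide. Value 0 = up, top 4 mm proud of the lid; 0.004 m = home, top flush with the lid; stiff (about 3 N), stays where it is pushed
- clip7 (a joint): orange push-in clip 7 of the seam (clip 1 is nearest the blue dot), centre at box frame x, y = (8, 76) mm; 24 mm along the seam (flat top 8 mm, a gentle ramp at each end), 14 mm wide. Value 0 = up, top 4 mm proud of the lid; 0.004 m = home, top flush with the lid; stiff (about 3 N), stays where it is pushed
- stylus: stylus, 140 g, hanging in its stand. Origin on its axis under its steel collar (40 mm wide, 6 thick), z up. Blue handle 20 x 20 mm, flats along x and y, 6 to 66 mm above the origin: grip at 30. Below: steel nose 18 mm thick, 30 long, then a white 14 mm ball on an adjustable tip. Its lowest point is 45 to 65 mm below the origin, different each time: find it by touch
- stand: fixed aluminium stylus stand, 90 x 90 mm foot, 80 mm high; origin at the centre of its underside. Its fork has two prongs along x, 24 mm apart, open towards -x, closed by a column at x above 30 mm
- stand_seat (a point): midway between the prongs, at the level of their top, where the stylus's origin is when it hangs by its collar; stand frame (0, 0, 80) mm
- jar: bystander: glass jar, 68 mm across, 90 mm tall, origin under its centre
- dropper: bystander: white dropper bottle, 40 mm across, 100 mm tall, origin under its centre
- tape: bystander: roll of white tape, 70 mm across, 20 mm high, lying flat, origin under its centre

How it is judged (in metres and radians):
On the way, in this order (a step that is already met when the one before it is completed fails the run):
1. clip 1 is pressed home (before the next one) (value of joint clip1 above 0.0025 m), for 0.05 s.
2. clip 2 is pressed home (before the next one) (value of joint clip2 above 0.0025 m), for 0.05 s.
3. clip 3 is pressed home (before the next one) (value of joint clip3 above 0.0025 m), for 0.05 s.
4. clip 4 is pressed home (before the next one) (value of joint clip4 above 0.0025 m), for 0.05 s.
5. clip 5 is pressed home (before the next one) (value of joint clip5 above 0.0025 m), for 0.05 s.
6. clip 6 is pressed home (before the next one) (value of joint clip6 above 0.0025 m), for 0.05 s.
7. clip 7 is pressed home (value of joint clip7 above 0.0025 m), for 0.05 s.
At the end, for the whole second after the job is handed in: all seven clips are pressed more than 2.5 of their 4 mm (less than 1.5 mm proud), and the stylus hangs at rest in its stand, its origin within 12 mm of stand_seat, upright within 0.15 rad (value of joint each of clip1, clip2, clip3, clip4, clip5, clip6, clip7 above 0.0025 m and distance between stylus and stand_seat below 0.012 m and angle between stylus's own z axis and vertical below 0.15 rad and linear speed of stylus below 0.02 m/s); the robot touches nothing.
It fails at once if the stylus is pressed on the box with more than 30 N (contact force between stylus and box above 30 N).
It fails at once if the stylus moves faster than 12 cm/s while it touches the box (contact force between stylus and box above 0.5 N and linear speed of stylus above 0.12 m/s).
It fails at once if the stylus is lifted off (its origin more than 150 mm above the box's underside) after clip 1 is home and before clip 7 is (value of joint clip1 above 0.0025 m and not (value of joint clip7 above 0.0025 m) and z of stylus in the frame of box above 0.15 m).
It fails at once if the fingers or the arm touch the box (contact force between any of the fingers, the arm and box above 1 N).
It fails at once if the jar, the dropper bottle or the tape is moved more than 25 mm (distance of any of jar, dropper, tape from where it was at the start of the episode above 0.025 m).
It also fails if it takes over 72 s, if anything falls off the work surface, if the arm or the gripper's body presses on something with over 40 N, if the wrist force passes 120 N, or if a joint passes its speed limit or range.

## Robot

A 6-joint arm with a two-finger parallel gripper is mounted at the origin on the work surface. World frame = base frame: x ahead of the robot, y to its left, z up, the work surface at z = 0. Lengths are in mm, angles in degrees, forces in N, time in s.
With the tool pointing down it reaches from about 350 to 850 mm from the base axis. Payload 8.1 kg.
Tool frame: the origin (TCP) lies on the centre line of the jaws, within the pads' length; the fingertips stand 19 mm ahead of it and the grasp point (between the pads) is the TCP (r.tip_reach is the z of the fingertips in the tool frame, in mm); z points along the fingers, y is the line along which they close (so a half turn about z gives the same grasp; the last joint's range is limited). The gripper opens to 85 mm and grips with 20 to 120 N. Pads are 22 mm wide; open, the fingers measure 114 mm over their backs; the gripper's body (76 mm by 85 mm) begins 54 mm behind the grasp point. The pads swing forward as they close: fully open they stand 13 mm farther back than shut.
Start: joints at [-68.262, 7.471, 85.268, -0, 87.261, -4.893], TCP at [268.966, -536.342, 250.292] pointing down, gripper open.
Joint ranges: [-169.43, 169.43], [-51.17, 129.36], [1.28, 143.12], [-76.62, 256.62], [0, 156.53], [-152.29, 152.29]. Speed limits (degrees/s): [136.94, 136.94, 159.86, 180, 180, 180].

## Interface

Orientations are given as [roll, pitch, yaw] about the fixed x, y, z axes, in that order (R = Rz(yaw) Ry(pitch) Rx(roll)).
In Python, from bench import r gives the robot as it stands. The module is installed in compiled form; this text tells all that it offers.
- The arm moves only by the shell command python3 -m handwheel 'ROWS' [FORCE]. ROWS is JSON, a list of rows, each a list of 7 numbers: the shift along the tool's x, y, z in m, then the turn, a rotation vector about the tool's x, y, z in degrees, then the finger opening in m, from 0 to 0.0854. In form: [[tx, ty, tz, ax, ay, az, claw], ...]. A call has 1 to 8 rows; each row shifts and turns the commanded pose from where the row before left it, along the tool's axes as they then stand; what a row does not reach is not made up. A row lasts 1/12 s, in which the tool goes at most 41.7 mm and 7.16 degrees, less where a joint would pass 70% of its speed; a pose out of reach is approached as far as the arm can. A call with a gripper value outside its range is refused whole. The fingers move at their own pace and stop on an object; FORCE is the grip in N (left out, the last holds). Time passes only in rows, so rows that do not move let the fingers close. It gives the time, the measured TCP pose, the force, the opening and the grip force at its end, in the units of the state.
- r.sense(): the state, without advancing time (a new reading comes with each control period).
- r.snapshot(name): name is "scene" or "top" or "wrist"; returns (picture, depth): 384x512x3 uint8, blue, green, red; 384x512 float32, mm along the optical axis (not along the pixel's ray), 0 where there is no reading.
- r.calibration(name): a dict with "vfov" (degrees; the focal length in pixels is half the picture's height over the tangent of half this angle, whatever the lens; pixels are square), "cx", "cy" (the principal point, pixels), "dist" ([k1, k2, p1, p2, k3] as OpenCV has them; the pictures are not rectified), "rvec" (rotation vector, rad) and "tvec" (3), from world to camera coordinates, as OpenCV has them; the wrist camera has in their place "tool_from_camera" (4x4, takes a point from camera to tool coordinates, whose origin is the TCP and whose axes are the flange's). Camera axes: x right, y down, z forward; pixel columns grow to the right and rows downward; lengths in mm; the calibration is good to about 2 mm. A picture is of the moment at which its call begins: read the wrist's pose just before it. calibration takes no time and is no camera call.
- r.hand_in(): hands the job in; it is judged then, once.
The state is a dict: "time": time; "joint_pos": joint angles; "qd": joint speeds; "joint_efforts": joint torques, N m; "tool_pos": TCP position; "tcp_rot": TCP orientation; "ft_force": force on the tool from outside, world axes, zero at the start; "wrist_torque": the same for the moment, N m; "finger_gap": finger opening in mm; "grip_force": force on a finger pad.
Only numpy, scipy, OpenCV 4.12 (cv2) and the standard library are available. Lean on these libraries where they do the work, as an engineer would, in place of code of your own. Each camera call takes 0.05 s, during which the arm holds its last target. There are 200 camera calls.

## Working session

There is one attempt and no reset: what is moved stays moved. The work goes in short steps, Python scripts to look and compute and a shell command to move; the robot and the scene stay as the last step left them, time stands still between calls to the robot, and variables do not carry over. Pictures are saved under pics/ and viewed, at most 10 in all, crops included, and the job is handed in when it is done.

```bash
mkdir -p pics
cat > h.py <<'E'
import numpy as np,cv2
from bench import r
def cam(n):
    c=r.calibration(n);f=192/np.tan(np.radians(c['vfov'])/2)
    K=np.array([[f,0,c['cx']],[0,f,c['cy']],[0,0,1.]])
    if 'rvec' in c:
        R=cv2.Rodrigues(np.array(c['rvec'],float))[0];t=np.array(c['tvec'],float).ravel()
    else:
        s=r.sense();a=np.radians(s['tcp_rot'])
        from scipy.spatial.transform import Rotation as Ro
        T=np.eye(4);T[:3,:3]=Ro.from_euler('xyz',a).as_matrix();T[:3,3]=s['tool_pos']
        W=np.linalg.inv(T@np.array(c['tool_from_camera']));R=W[:3,:3];t=W[:3,3]
    return K,np.array(c['dist'],float),R,t
def onplane(C,px,z):
    K,d,R,t=C
    u=cv2.undistortPoints(np.array(px,float).reshape(-1,1,2),K,d).reshape(-1,2)
    D=np.c_[u,np.ones(len(u))]@R; o=-R.T@t
    return o+D*((z-o[2])/D[:,2])[:,None]
def proj(C,P):
    K,d,R,t=C
    return cv2.projectPoints(np.array(P,float).reshape(-1,3),cv2.Rodrigues(R)[0],t,K,d)[0].reshape(-1,2)
E
python3 - <<'E'
from h import *
print(r.sense())
for n in('top','scene'):
    p,d=r.snapshot(n);cv2.imwrite(f'pics/{n}0.png',p);np.save(f'pics/{n}0.npy',d)
    C=cam(n);print(n,-C[2].T@C[3])
E
```

```text
{'time': 0.0, 'joint_pos': array([-6.82609398e+01,  7.51243173e+00,  8.53303315e+01,  3.77464746e-04,
        8.72610707e+01, -4.89384518e+00]), 'qd': array([ 0.05219598,  0.11568598,  0.08913079, -0.01666162,  0.00272082,
        0.04577485]), 'joint_efforts': array([-2.73821410e-03, -5.69399822e+01, -5.00557530e+01, -8.07604338e-04,
        1.48980855e-02, -3.53140672e-05]), 'tool_pos': array([ 268.78653805, -535.85019211,  249.26221175]), 'tcp_rot': array([-1.79896577e+02, -9.23368569e-03,  2.66328787e+01]), 'ft_force': array([0.1434805 , 0.06895256, 0.50262223]), 'wrist_torque': array([-0.00892829,  0.02832962,  0.03859058]), 'grip_force': 0.0, 'finger_gap': 85.5722802295967}
top [ 476.69360341   -2.74498272 1117.54611805]
scene [1173.94035077   86.21693678 1010.85935999]
```

View pics/top0.png

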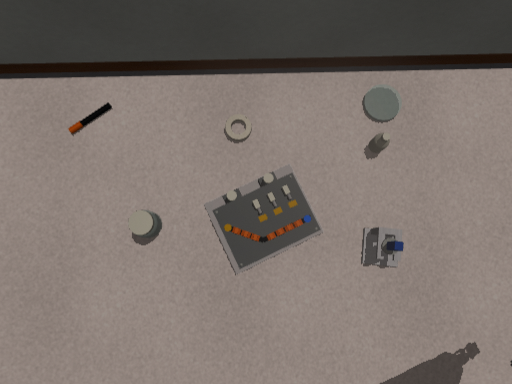

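View pics/scene0.png

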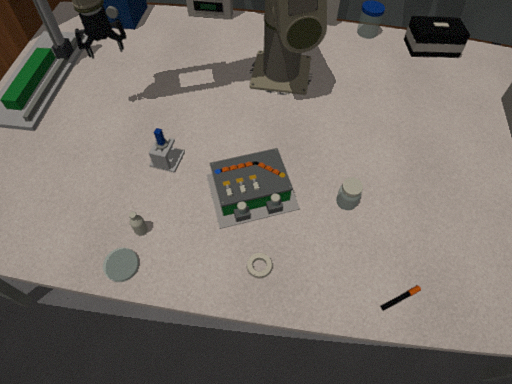

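The top view shows the blue dot at about (307,219), the yellow dot at (228,228) and the seam bend at (264,239). The stylus handle is at (397,246) with the stand around (383,247). The scene view shows the stylus upright in its stand at (160,137) and the box at (253,185).

```bash
cat > m.py <<'E'
from h import *
def blobs(p,lo,hi,mn=6):
    m=cv2.inRange(cv2.cvtColor(p,cv2.COLOR_BGR2HSV),lo,hi)
    n,l,s,c=cv2.connectedComponentsWithStats(m)
    return [(c[i].round(1).tolist(),s[i].tolist()) for i in range(1,n) if s[i,4]>=mn]
E
python3 - <<'E'
from m import *
np.set_printoptions(precision=1,suppress=True)
for n,roi in(('top',(190,420,160,280)),('scene',(140,310,110,225))):
    p=cv2.imread(f'pics/{n}0.png');d=np.load(f'pics/{n}0.npy');C=cam(n)
    x0,x1,y0,y1=roi;q=np.zeros_like(p);q[y0:y1,x0:x1]=p[y0:y1,x0:x1]
    for nm,lo,hi in(('blue',(110,150,60),(125,255,255)),('yel',(15,150,80),(30,255,255)),('orange',(4,180,100),(14,255,255))):
        for c,s in blobs(q,lo,hi):
            dd=d[int(round(c[1])),int(round(c[0]))]
            u=cv2.undistortPoints(np.array([[c]]),C[0],C[1]).ravel()
            P=C[2].T@(np.array([u[0],u[1],1])*dd-C[3])
            print(n,nm,c,s[4],'z74',onplane(C,[c],74)[0],'depthpt',P)
a=cv2.imread('pics/top0.png')[160:280,200:420];b=cv2.imread('pics/scene0.png')[110:230,140:310]
cv2.imwrite('pics/crop.png',np.vstack([cv2.resize(a,(550,300),interpolation=2),cv2.resize(b,(550,300),interpolation=2)]))
E
```

```text
top blue [306.9, 218.4] 36 z74 [ 547.3 -129.2   74. ] depthpt [ 547.3 -129.2   74. ]
top blue [398.4, 245.7] 61 z74 [ 477.3 -345.5   74. ] depthpt [ 477.3 -322.1  145.5]
top yel [292.2, 203.4] 46 z74 [584.5 -94.9  74. ] depthpt [584.6 -95.   73. ]
top yel [277.3, 210.4] 45 z74 [568.2 -58.1  74. ] depthpt [568.2 -58.2  73.7]
top yel [262.4, 217.4] 46 z74 [552.  -21.6  74. ] depthpt [552.3 -21.6  70.9]
top yel [227.5, 227.1] 46 z74 [530.5  63.2  74. ] depthpt [530.3  63.   77.1]
top orange [298.0, 222.6] 41 z74 [ 537.6 -107.3   74. ] depthpt [ 537.3 -106.8   78.9]
top orange [289.0, 226.8] 46 z74 [528.  -85.2  74. ] depthpt [527.9 -85.   76.5]
top orange [236.0, 230.4] 40 z74 [522.1  42.8  74. ] depthpt [521.9  42.6  77.3]
top orange [279.9, 231.4] 44 z74 [517.4 -62.9  74. ] depthpt [517.4 -62.8  75.4]
top orange [245.5, 233.8] 46 z74 [513.5  20.   74. ] depthpt [513.3  19.9  78.5]
top orange [271.1, 235.7] 43 z74 [507.6 -41.4  74. ] depthpt [507.5 -41.3  76.8]
top orange [254.9, 237.1] 44 z74 [505.1  -2.4  74. ] depthpt [505.   -2.4  75.4]
scene blue [157.9, 129.3] 7 z74 [ 417.9 -353.
[... 172 characters left out ...]
3.8   74. ] depthpt [ 489.3 -322.1  100.2]
scene yel [281.7, 174.4] 23 z74 [531.8  63.8  74. ] depthpt [531.6  63.8  73.7]
scene yel [252.0, 176.6] 25 z74 [553.4 -22.2  74. ] depthpt [555.1 -21.9  76.5]
scene yel [239.0, 179.7] 23 z74 [570.3 -58.3  74. ] depthpt [570.2 -58.3  73.8]
scene yel [226.0, 182.6] 25 z74 [586.3 -94.2  74. ] depthpt [585.  -94.5  72. ]
scene orange [244.6, 164.6] 47 z74 [513.8 -51.3  74. ] depthpt [514.3 -51.2  74.6]
scene orange [268.4, 168.1] 75 z74 [515.4  21.5  74. ] depthpt [520.3  22.   81. ]
scene orange [232.9, 167.1] 25 z74 [528.4 -84.5  74. ] depthpt [529.6 -84.2  75.7]
scene orange [225.0, 169.0] 26 z74 [ 539.  -106.7   74. ] depthpt [ 543.7 -105.2   81. ]
```

View pics/crop.png

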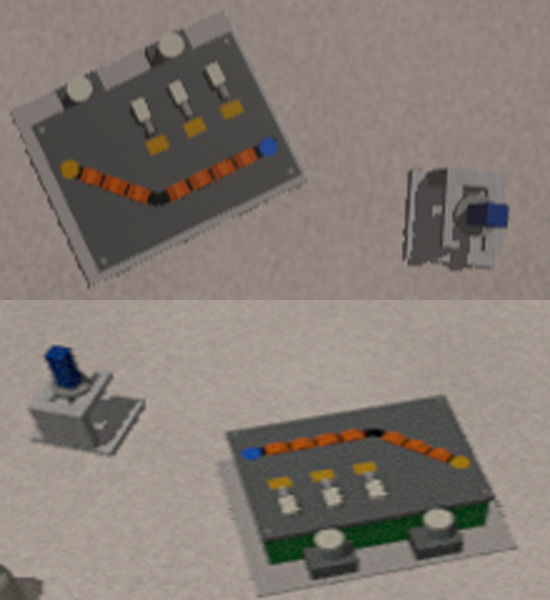

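```bash
cat >> h.py <<'E'
from scipy.spatial.transform import Rotation as Ro
def shift(target=None,delta=None):
    s=r.sense();R=Ro.from_euler('xyz',s['tcp_rot'],degrees=True)
    d=np.array(delta,float) if delta is not None else np.array(target,float)-s['tool_pos']
    return R.inv().apply(d)
E
python3 - <<'E'
from m import *
np.set_printoptions(precision=2,suppress=True)
B=np.array([[-40,-91,74],[24,92,74],[-40,-66,77],[-40,-42,77],[-40,-18,77],[-40,6,77],[-26,42,77],[-9,59,77],[8,76,77.]])
px=[[306.9,218.4],[227.5,227.1],[298,222.6],[289,226.8],[279.9,231.4],[271.1,235.7],[254.9,237.1],[245.5,233.8],[236,230.4]]
C=cam('top');W=np.array([onplane(C,[p],b[2])[0] for p,b in zip(px,B)])
b=B[:,:2]-B[:,:2].mean(0);w=W[:,:2]-W[:,:2].mean(0)
a=np.arctan2((b[:,0]*w[:,1]-b[:,1]*w[:,0]).sum(),(b*w).sum());R=np.array([[np.cos(a),-np.sin(a)],[np.sin(a),np.cos(a)]])
o=W[:,:2].mean(0)-R@B[:,:2].mean(0);print('yaw',np.degrees(a),'o',o,'res',(W[:,:2]-(B[:,:2]@R.T+o)))
for k in((-40,-91),(-40,28),(24,92)):print(R@k+o)
print(np.array(r.calibration('wrist')['tool_from_camera']),r.calibration('wrist')['vfov'])
print(shift(target=(440,-322,330)))
E
```

```text
yaw 24.482024319047508 o [546.33 -30.05] res [[-0.34  0.29]
 [ 0.41 -0.46]
 [ 0.18 -0.27]
 [ 0.51 -0.1 ]
 [-0.08  0.27]
 [ 0.07 -0.17]
 [-0.26  0.18]
 [-0.34  0.05]
 [-0.16  0.21]]
[ 547.64 -129.45]
[498.32 -21.15]
[530.05  63.62]
[[   0.     -0.96   -0.28   71.87]
 [   1.      0.     -0.      1.06]
 [   0.     -0.28    0.96 -124.04]
 [   0.      0.      0.      1.  ]] 63.111661348121274
[ 248.93 -114.6   -80.44]
```

```bash
python3 -m handwheel '[[0.0285,-0.0097,-0.02,0,0,0,0.085],[0.0285,-0.0097,-0.02,0,0,0,0.085],[0.0285,-0.0097,-0.02,0,0,0,0.085],[0.0285,-0.0097,-0.02,0,0,0,0.085],[0.0285,-0.0097,0,0,0,0,0.085],[0.0285,-0.0097,0,0,0,0,0.085],[0.0285,-0.0097,0,0,0,0,0.085],[0.0285,-0.0097,0,0,0,0,0.085]]'
python3 -m handwheel '[[0.0285,-0.0097,0,0,0,0,0.085],[0.0285,-0.0097,0,0,0,0,0.085],[0,0,0,0,0,0,0.085],[0,0,0,0,0,0,0.085]]'
python3 - <<'E'
from m import *
s=r.sense();C=cam('wrist');p,d=r.snapshot('wrist');cv2.imwrite('pics/w1.png',p);np.savez('pics/w1.npz',d=d,C=np.array(C,dtype=object))
print(s['tool_pos'],s['tcp_rot'])
np.set_printoptions(precision=1,suppress=True)
for c,n in blobs(p,(110,120,40),(125,255,255),30):print(c,n,onplane(C,[c],146)[0],d[int(c[1]),int(c[0])])
E
```

```text
time: 0.77
tool_pos: [438.7, -363.5, 330.0]
tcp_rot: [-180.0, 0.0, 26.6]
ft_force: [0.6, 0.0, 0.1]
finger_gap: 85.3
grip_force: 0.0
time: 1.1
tool_pos: [481.0, -320.5, 329.7]
tcp_rot: [-179.9, 0.0, 26.8]
ft_force: [-0.5, 0.3, 0.6]
finger_gap: 85.2
grip_force: 0.0
[ 481.02175629 -320.4805835   329.66598645] [-1.79942004e+02  2.72837109e-02  2.68058188e+01]
[262.3, 163.6] [250, 156, 22, 23, 108] [ 491.6 -320.7  146. ] 327.58624
[250.4, 174.2] [247, 166, 9, 18, 42] [ 476.4 -314.9  146. ] 315.77466
```

View pics/w1.png

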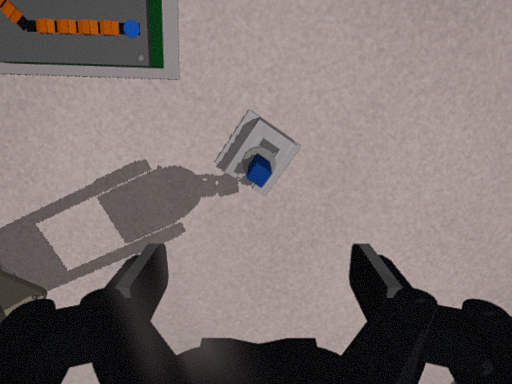

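The wrist view shows the stand, a rotated square around (258,155), with the blue handle at (259,170). I'll fit the geometry from depth.

Run:
```python
from m import *
np.set_printoptions(precision=1,suppress=True)
z=np.load('pics/w1.npz',allow_pickle=True);d=z['d'];C=cam('wrist')
p=cv2.imread('pics/w1.png')
yy,xx=np.mgrid[95:205,200:315];px=np.c_[xx.ravel(),yy.ravel()].astype(float)
u=cv2.undistortPoints(px.reshape(-1,1,2),C[0],C[1]).reshape(-1,2)
D=d[95:205,200:315].ravel();P=(np.c_[u,np.ones(len(u))]*D[:,None]-C[3])@C[2]
P[D==0]=np.nan
print('hist',np.histogram(P[:,2][~np.isnan(P[:,2])],bins=np.arange(-6,160,4)))
for lo,hi in((76,83),(83.5,90),(141,150),(84,110)):
    k=(P[:,2]>lo)&(P[:,2]<hi);Q=P[k]
    print(lo,hi,k.sum(),'med',np.median(Q,0),cv2.minAreaRect(Q[:,:2].astype(np.float32)))
c=cv2.resize(p[95:205,200:315],(575,550),interpolation=2)
h=np.nan_to_num(P[:,2].reshape(110,115)).clip(0,160);cv2.imwrite('pics/w1c.png',cv2.resize(p[95:205,200:315],(400,383),interpolation=2))
hm=cv2.applyColorMap((h*1.6).astype(np.uint8),cv2.COLORMAP_JET)
cv2.imwrite('pics/w1c.png',np.hstack([cv2.resize(p[95:205,200:315],(400,383),interpolation=2),cv2.resize(hm,(400,383),interpolation=0)]))
```

```text
hist (array([  10, 8216,  416,  345,  920,    8,    5,    5,   11,    4,    6,
          9,    6,    8,   11,    8,    9,    8,   10,   12,   25, 1503,
        155,  305,   13,   14,   10,   15,   12,   17,   18,   17,   13,
         18,   14,   21,   17,  118,  267,    0,    0]), array([ -6,  -2,   2,   6,  10,  14,  18,  22,  26,  30,  34,  38,  42,
        46,  50,  54,  58,  62,  66,  70,  74,  78,  82,  86,  90,  94,
        98, 102, 106, 110, 114, 118, 122, 126, 130, 134, 138, 142, 146,
       150, 154, 158]))
76 83 1583 med [ 498.3 -320.5   80.6] ((483.5879821777344, -324.2585144042969), (56.18114471435547, 75.27715301513672), 82.41409301757812)
83.5 90 394 med [ 487.6 -316.5   86.6] ((482.3710632324219, -322.50848388671875), (31.135189056396484, 38.44365692138672), 26.095489501953125)
141 150 389 med [ 479.3 -323.9  146.3] ((478.4867858886719, -324.2842712402344), (20.297998428344727, 20.22525978088379), 80.82181549072266)
84 110 454 med [ 487.6 -317.5   86.8] ((482.3710632324219, -322.50848388671875), (31.135189056396484, 38.44365692138672), 26.095489501953125)
```

View pics/w1c.png

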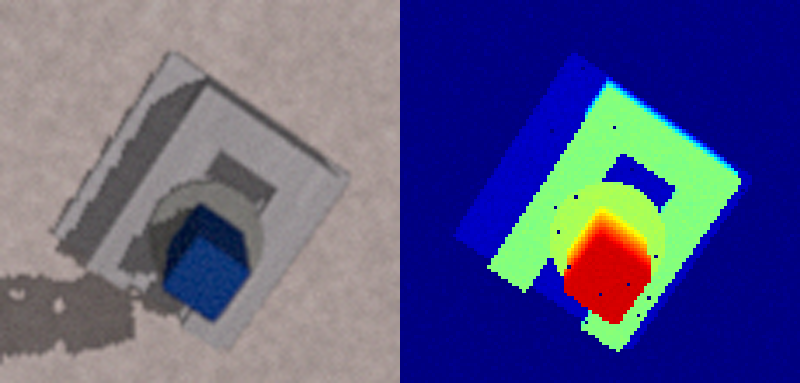

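```bash
python3 -m handwheel '[[0,0,0.01,0,0,7,0.085],[0,0,0.02,0,0,7,0.085],[0,0,0.02,0,0,7,0.085],[0,0,0.02,0,0,7,0.085],[0,0,0.01,0,0,6.9,0.085],[-0.002,0.004,0,0,0,0,0.085],[0,0,0,0,0,0,0.085],[0,0,0,0,0,0,0.085]]'
cat > top.py <<'E'
from m import *
import sys
np.set_printoptions(precision=1,suppress=True)
s=r.sense();C=cam('wrist');p,d=r.snapshot('wrist');cv2.imwrite(sys.argv[1],p)
print(s['tool_pos'],s['tcp_rot'],s['joint_pos'])
m=cv2.inRange(cv2.cvtColor(p,cv2.COLOR_BGR2HSV),(105,100,30),(128,255,255))
yy,xx=np.mgrid[0:384,0:512];px=np.c_[xx.ravel(),yy.ravel()].astype(float)
u=cv2.undistortPoints(px.reshape(-1,1,2),C[0],C[1]).reshape(-1,2)
D=d.ravel();P=(np.c_[u,np.ones(len(u))]*D[:,None]-C[3])@C[2];P[D==0]=np.nan
near=np.hypot(P[:,0]-480,P[:,1]+323)<75
for nm,k in(('handle',(m.ravel()>0)&(P[:,2]>142)&(P[:,2]<151)&near),('fork',(P[:,2]>76)&(P[:,2]<83)&near)):
    Q=P[k];print(nm,len(Q),np.median(Q,0),cv2.minAreaRect(Q[:,:2].astype(np.float32)))
E
python3 top.py pics/w2.png
```

```text
time: 1.82
tool_pos: [477.3, -326.7, 251.4]
tcp_rot: [180.0, -0.1, -8.1]
ft_force: [-1.0, 0.3, 0.4]
finger_gap: 84.9
grip_force: 0.0
[ 477.3 -326.7  251.4] [180.   -0.1  -8.1] [-39.5   4.1  88.8  -0.   87.1  58.6]
handle 621 [ 480.5 -323.   146.3] ((479.719482421875, -322.9592590332031), (19.351064682006836, 18.988285064697266), 81.45369720458984)
fork 2548 [ 498.6 -325.8   80.5] ((484.2704162597656, -322.9302062988281), (56.00413131713867, 75.25169372558594), 82.65158081054688)
```

```bash
python3 -m handwheel '[[0.0017,-0.0038,0.02,0,0,0,0.085],[0,0,0.03,0,0,0,0.085],[0,0,0.03,0,0,0,0.085],[0,0,0.025,0,0,0,0.085],[0,0,0.02,0,0,0,0.085],[0,0,0.014,0,0,0,0.085],[0,0,0,0,0,0,0.085],[0,0,0,0,0,0,0.04]]' 40
python3 -m handwheel '[[0,0,0,0,0,0,0.04],[0,0,0,0,0,0,0.025],[0,0,0,0,0,0,0.01],[0,0,0,0,0,0,0.005],[0,0,0,0,0,0,0.005],[0,0,0,0,0,0,0.005]]' 40
```

```text
time: 2.53
tool_pos: [480.0, -322.2, 111.8]
tcp_rot: [-180.0, 0.0, -8.2]
ft_force: [0.1, -1.0, 1.7]
finger_gap: 74.9
grip_force: 0.0
time: 3.03
tool_pos: [480.5, -322.4, 112.4]
tcp_rot: [180.0, -0.1, -8.3]
ft_force: [-0.5, 1.6, 6.3]
finger_gap: 19.5
grip_force: 39.9
```

```bash
python3 -m handwheel '[[0,0,0,0,0,0,0.0],[0,0,0,0,0,0,0.0],[0,0,0,0,0,0,0.0]]' 100
python3 -m handwheel '[[0,0,-0.004,0,0,0,0],[0,0,-0.012,0,0,0,0],[0,0,-0.015,0,0,0,0],[0,0,-0.02,0,0,0,0],[0,0,-0.02,0,0,0,0],[0,0,-0.02,0,0,0,0],[0,0,-0.01,0,0,0,0],[0,0,0,0,0,0,0]]' 100
python3 - <<'E'
from m import *
np.set_printoptions(precision=1,suppress=True)
p,d=r.snapshot('scene');s=r.sense();print(s['tool_pos'],s['ft_force'],s['grip_force'])
C=cam('scene');q=proj(C,[s['tool_pos']])[0].astype(int);x,y=q;print(q)
x0=max(x-60,0);y0=max(y-60,0)
cv2.imwrite('pics/s2.png',cv2.resize(p[y0:y0+120,x0:x0+120],(600,600),interpolation=2))
E
```

```text
time: 3.28
tool_pos: [480.6, -322.5, 112.6]
tcp_rot: [179.9, -0.1, -8.3]
ft_force: [-0.6, 1.4, 7.3]
finger_gap: 18.7
grip_force: 97.8
time: 3.95
tool_pos: [481.2, -323.0, 216.0]
tcp_rot: [179.8, -0.3, -8.3]
ft_force: [-0.3, 0.4, -2.3]
finger_gap: 18.8
grip_force: 97.6
[ 480.6 -322.5  213.8] [-0.2 -0.1 -1.7] 97.56539583206177
[151 114]
```

View pics/s2.png

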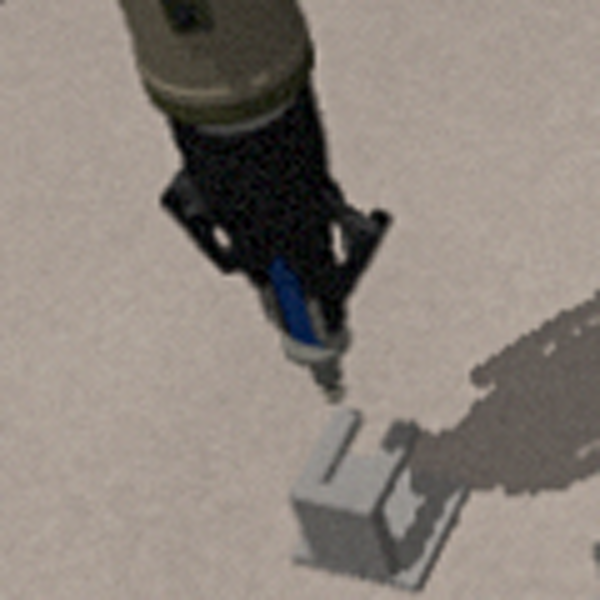

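The stylus is gripped and clear of the stand; the tip is visible at (335,395) in the crop. Next, above the blue dot.

```bash
python3 -m handwheel '[[0.003,-0.012,0,0,0,0,0],[0.005,-0.028,0,0,0,0,0],[0.006,-0.03,0,0,0,0,0],[0.006,-0.03,0,0,0,0,0],[0.006,-0.03,0,0,0,0,0],[0.006,-0.03,0,0,0,0,0],[0.005,-0.028,0,0,0,0,0],[0.002,-0.0125,0,0,0,0,0]]' 100
python3 -m handwheel '[[0,0,0.01,0,0,0,0],[0,0,0.012,0,0,0,0],[0,0,0.009,0,0,0,0],[0,0,0.004,0,0,0,0],[0,0,0,0,0,0,0],[0,0,0,0,0,0,0]]' 100
python3 - <<'E'
from h import *
print(shift(target=(547.6,-129.5,176)),r.sense()['tcp_rot'],r.sense()['ft_force'],r.sense()['tool_pos'])
E
```

```text
time: 4.67
tool_pos: [547.2, -125.0, 210.2]
tcp_rot: [-179.9, 0.2, -8.1]
ft_force: [-0.0, -1.0, -2.3]
finger_gap: 19.1
grip_force: 97.7
time: 5.17
tool_pos: [546.7, -130.1, 176.5]
tcp_rot: [-180.0, 0.1, -8.4]
ft_force: [-0.0, 0.0, -1.0]
finger_gap: 19.2
grip_force: 97.8
[ 0.8091079  -0.67849391  0.52522147] [-1.79992300e+02  8.15507413e-02 -8.35595690e+00] [-0.00443685  0.04202373 -0.99420228] [ 546.70161092 -130.0538882   176.52628138]
```

```bash
cat > chk.py <<'E'
import sys
from bench import r
s=r.sense();f=s['ft_force'];print('F',f.round(1),'p',s['tool_pos'].round(1))
sys.exit(0 if f[2]<1.5 else 1)
E
python3 -m handwheel '[[0.0008,-0.0007,0.001,0,0,0,0],[0,0,0.001,0,0,0,0],[0,0,0.001,0,0,0,0],[0,0,0.001,0,0,0,0],[0,0,0,0,0,0,0]]' >/dev/null && python3 chk.py &&
python3 -m handwheel '[[0,0,0.001,0,0,0,0],[0,0,0.001,0,0,0,0],[0,0,0.001,0,0,0,0],[0,0,0,0,0,0,0]]' >/dev/null && python3 chk.py &&
python3 -m handwheel '[[0,0,0.001,0,0,0,0],[0,0,0.001,0,0,0,0],[0,0,0.001,0,0,0,0],[0,0,0,0,0,0,0]]' >/dev/null && python3 chk.py &&
python3 -m handwheel '[[0,0,0.001,0,0,0,0],[0,0,0.001,0,0,0,0],[0,0,0.001,0,0,0,0],[0,0,0,0,0,0,0]]' >/dev/null && python3 chk.py &&
python3 -m handwheel '[[0,0,0.001,0,0,0,0],[0,0,0.001,0,0,0,0],[0,0,0.001,0,0,0,0],[0,0,0,0,0,0,0]]' >/dev/null && python3 chk.py &&
python3 -m handwheel '[[0,0,0.001,0,0,0,0],[0,0,0.001,0,0,0,0],[0,0,0.001,0,0,0,0],[0,0,0,0,0,0,0]]' >/dev/null && python3 chk.py &&
python3 -m handwheel '[[0,0,0.001,0,0,0,0],[0,0,0.001,0,0,0,0],[0,0,0.001,0,0,0,0],[0,0,0,0,0,0,0]]' >/dev/null && python3 chk.py &&
python3 -m handwheel '[[0,0,0.001,0,0,0,0],[0,0,0.001,0,0,0,0],[0,0,0.001,0,0,0,0],[0,0,0,0,0,0,0]]' >/dev/null && python3 chk.py
```

```text
F [-0.6  0.  -1.9] p [ 548.3 -128.7  173.3]
F [ 0.1  0.6 -2.1] p [ 548.1 -128.6  170. ]
F [-0.2 -0.3 -1.7] p [ 548.1 -128.6  167. ]
F [-0.8  0.4 -1.8] p [ 548.1 -128.6  164. ]
F [ 0.5 -0.  -1.7] p [ 548.1 -128.6  161. ]
F [ 0.  -0.6 -1. ] p [ 548.1 -128.6  158. ]
F [-4.2  2.  12.2] p [ 548.7 -128.8  157.3]
```

```bash
cat > g.py <<'E'
import sys
from h import *
s=r.sense();f=s['ft_force'];p=s['tool_pos'];print('F',f.round(1),'p',p.round(1),'rot',s['tcp_rot'].round(1),'bend',shift(target=(498.3,-21.2,p[2])).round(1),'end',shift(target=(530,63.6,p[2])).round(1),round(float(s['time']),1))
sys.exit(0 if 4<f[2]<19 else 1)
E
python3 -m handwheel '[[-0.0007,-0.001,-0.0002,0,0,0,0],[-0.0013,-0.0021,0,0,0,0,0],[-0.0014,-0.0021,0,0,0,0,0],[-0.0014,-0.0021,0,0,0,0,0]]' >/dev/null && python3 g.py &&
python3 -m handwheel '[[-0.0014,-0.0021,0,0,0,0,0],[-0.0014,-0.0021,0,0,0,0,0],[-0.0013,-0.0021,0,0,0,0,0],[-0.0014,-0.0021,0,0,0,0,0]]' >/dev/null && python3 g.py &&
python3 -m handwheel '[[-0.0014,-0.0021,0,0,0,0,0],[-0.0014,-0.0021,0,0,0,0,0],[-0.0013,-0.0021,0,0,0,0,0],[-0.0014,-0.0021,0,0,0,0,0]]' >/dev/null && python3 g.py
```

```text
F [ 2.  -4.3  5.2] p [ 546.1 -121.9  157.4] rot [179.9  -0.3  -8.3] bend [-61.8 -92.8  -0.5] end [ -42.7 -181.3   -0.5] 7.9
F [ 2.7 -5.8  5.8] p [ 542.1 -113.1  157.5] rot [179.9  -0.3  -8.3] bend [-56.6 -84.6  -0.5] end [ -37.5 -173.1   -0.6] 8.2
F [ 2.1 -3.5  5.7] p [ 537.8 -103.6  157.5] rot [179.9  -0.3  -8.3] bend [-50.9 -75.9  -0.4] end [ -31.8 -164.3   -0.5] 8.6
```

```bash
python3 -m handwheel '[[-0.0014,-0.0021,0.0002,0,0,0,0],[-0.0014,-0.0021,0.0002,0,0,0,0],[-0.0014,-0.0021,0,0,0,0,0],[-0.0014,-0.0021,0,0,0,0,0]]' >/dev/null && python3 g.py &&
python3 -m handwheel '[[-0.0014,-0.0021,0,0,0,0,0],[-0.0014,-0.0021,0,0,0,0,0],[-0.0014,-0.0021,0,0,0,0,0],[-0.0014,-0.0021,0,0,0,0,0]]' >/dev/null && python3 g.py &&
python3 -m handwheel '[[-0.0014,-0.0021,0,0,0,0,0],[-0.0014,-0.0021,0,0,0,0,0],[-0.0014,-0.0021,0,0,0,0,0],[-0.0014,-0.0021,0,0,0,0,0]]' >/dev/null && python3 g.py
python3 -m handwheel '[[-0.0014,-0.0021,0,0,0,0,0],[-0.0014,-0.0021,0,0,0,0,0],[-0.0014,-0.0021,0,0,0,0,0],[-0.0014,-0.0021,0,0,0,0,0]]' >/dev/null && python3 g.py
```

```text
F [ 2.7 -5.5  7.2] p [533.9 -95.  157.5] rot [179.8  -0.4  -8.3] bend [-45.8 -67.9  -0.5] end [ -26.7 -156.4   -0.6] 8.9
F [ 2.1 -3.8  6.9] p [529.4 -85.6 157.5] rot [179.9  -0.3  -8.3] bend [-40.1 -59.3  -0.4] end [ -21.  -147.7   -0.4] 9.2
F [ 2.1 -5.1  8. ] p [525.  -76.4 157.3] rot [179.9  -0.3  -8.3] bend [-34.4 -50.7  -0.3] end [ -15.2 -139.2   -0.4] 9.6
F [ 2.6 -4.6  8.3] p [520.9 -67.5 157.5] rot [179.9  -0.3  -8.3] bend [-29.  -42.6  -0.3] end [  -9.9 -131.1   -0.4] 9.9
```

```bash
python3 -m handwheel '[[-0.0014,-0.0021,0,0,0,0,0],[-0.0015,-0.0021,0,0,0,0,0],[-0.0014,-0.0021,0,0,0,0,0],[-0.0014,-0.0021,0,0,0,0,0]]' >/dev/null && python3 g.py &&
python3 -m handwheel '[[-0.0014,-0.0021,0,0,0,0,0],[-0.0014,-0.0021,0,0,0,0,0],[-0.0014,-0.0021,0,0,0,0,0],[-0.0015,-0.0021,0,0,0,0,0]]' >/dev/null && python3 g.py &&
python3 -m handwheel '[[-0.0014,-0.0021,0,0,0,0,0],[-0.0014,-0.0021,0,0,0,0,0],[-0.0014,-0.0021,0,0,0,0,0],[-0.0014,-0.0021,0,0,0,0,0]]' >/dev/null && python3 g.py
python3 -m handwheel '[[-0.0014,-0.0021,0,0,0,0,0],[-0.0014,-0.0021,0,0,0,0,0],[-0.0014,-0.0021,0,0,0,0,0],[-0.0014,-0.0021,0,0,0,0,0]]' >/dev/null && python3 g.py
```

```text
F [ 1.8 -3.7  7.2] p [516.3 -58.  157.4] rot [179.9  -0.3  -8.3] bend [-23.1 -33.8  -0.2] end [  -4.  -122.3   -0.2] 10.2
F [ 3.4 -6.9  6.9] p [512.1 -49.3 157.5] rot [179.9  -0.4  -8.3] bend [-17.7 -25.8  -0.2] end [   1.4 -114.3   -0.3] 10.6
F [ 2.2 -5.4  7.7] p [507.7 -39.8 157.5] rot [179.9  -0.3  -8.3] bend [-12.  -17.1  -0.1] end [ 7.200e+00 -1.056e+02 -1.000e-01] 10.9
F [ 2.7 -5.3  7.3] p [503.3 -30.7 157.4] rot [179.9  -0.3  -8.3] bend [-6.3 -8.6 -0.1] end [ 12.9 -97.1  -0.1] 11.2
```

```bash
python3 -m handwheel '[[-0.0015,-0.0021,0,0,0,0,0],[-0.0015,-0.0021,0,0,0,0,0],[-0.0015,-0.0021,0,0,0,0,0],[-0.0002,-0.0023,0,0,0,0,0]]' >/dev/null && python3 g.py &&
python3 -m handwheel '[[0.0005,-0.0024,0,0,0,0,0],[0.0005,-0.0024,0,0,0,0,0],[0.0005,-0.0024,0,0,0,0,0],[0.0005,-0.0024,0,0,0,0,0]]' >/dev/null && python3 g.py &&
python3 -m handwheel '[[0.0006,-0.0024,0,0,0,0,0],[0.0005,-0.0024,0,0,0,0,0],[0.0005,-0.0024,0,0,0,0,0],[0.0006,-0.0024,0,0,0,0,0]]' >/dev/null && python3 g.py
python3 -m handwheel '[[0.0005,-0.0024,0,0,0,0,0],[0.0006,-0.0024,0,0,0,0,0],[0.0005,-0.0024,0,0,0,0,0],[0.0005,-0.0024,0,0,0,0,0]]' >/dev/null && python3 g.py
```

```text
F [-1.4 -6.7 10.3] p [499.5 -21.6 157.3] rot [179.9  -0.3  -8.3] bend [-1.2 -0.2 -0. ] end [ 17.9 -88.7  -0.1] 11.6
F [-4.  -9.6 12.6] p [502.3 -12.7 157.2] rot [179.8  -0.2  -8.3] bend [-2.7  8.9  0. ] end [ 16.4 -79.5  -0.2] 11.9
F [-3.6 -7.4 13. ] p [505.8  -3.8 157.4] rot [179.8  -0.2  -8.3] bend [-4.9 18.3  0. ] end [ 14.2 -70.1  -0.2] 12.2
F [-3.1 -7.6 11. ] p [509.4   5.8 157.3] rot [179.9  -0.2  -8.3] bend [-7.1 28.3  0. ] end [ 12.  -60.2  -0.1] 12.6
```

```bash
python3 -m handwheel '[[0.0005,-0.0024,0,0,0,0,0],[0.0005,-0.0024,0,0,0,0,0],[0.0005,-0.0024,0,0,0,0,0],[0.0005,-0.0024,0,0,0,0,0]]' >/dev/null && python3 g.py &&
python3 -m handwheel '[[0.0005,-0.0024,0,0,0,0,0],[0.0005,-0.0024,0,0,0,0,0],[0.0005,-0.0024,0,0,0,0,0],[0.0005,-0.0024,0,0,0,0,0]]' >/dev/null && python3 g.py &&
python3 -m handwheel '[[0.0005,-0.0024,0,0,0,0,0],[0.0005,-0.0024,0,0,0,0,0],[0.0005,-0.0024,0,0,0,0,0],[0.0005,-0.0024,0,0,0,0,0]]' >/dev/null && python3 g.py &&
python3 -m handwheel '[[0.0005,-0.0024,0,0,0,0,0],[0.0005,-0.0024,0,0,0,0,0],[0.0005,-0.0024,0,0,0,0,0],[0.0005,-0.0024,0,0,0,0,0]]' >/dev/null && python3 g.py &&
python3 -m handwheel '[[0.0005,-0.0024,0,0,0,0,0],[0.0005,-0.0024,0,0,0,0,0],[0.0005,-0.0024,0,0,0,0,0],[0.0005,-0.0024,0,0,0,0,0]]' >/dev/null && python3 g.py
```

```text
F [-2.8 -8.7 12.6] p [512.5  14.3 157.3] rot [179.8  -0.2  -8.3] bend [-8.9 37.2  0.1] end [ 10.2 -51.3  -0.2] 12.9
F [-1.9 -5.2  9.8] p [516.2  24.2 157.4] rot [179.9  -0.2  -8.3] bend [-11.1  47.5   0.1] end [  8.  -41.   -0.1] 13.2
F [-4.2 -9.8 13.7] p [519.3  33.1 157.3] rot [179.8  -0.2  -8.3] bend [-13.   56.8   0.1] end [  6.2 -31.7  -0.1] 13.6
F [-3.4 -8.8 12.9] p [522.8  42.5 157.4] rot [179.8  -0.2  -8.3] bend [-15.1  66.6   0.1] end [  4.1 -21.9  -0. ] 13.9
F [-3.2 -7.8 11.4] p [526.1  51.9 157.2] rot [179.9  -0.2  -8.3] bend [-17.   76.3   0.1] end [  2.1 -12.1  -0. ] 14.2
```

```bash
python3 -m handwheel '[[0.0005,-0.0024,0,0,0,0,0],[0.0005,-0.0024,0,0,0,0,0],[0.0005,-0.0024,0,0,0,0,0],[0.0004,-0.0022,0,0,0,0,0],[0.0002,-0.0014,0,0,0,0,0],[0,0,0,0,0,0,0]]' >/dev/null && python3 g.py
python3 -m handwheel '[[0,0,-0.003,0,0,0,0],[0,0,-0.003,0,0,0,0],[0,0,-0.008,0,0,0,0],[0,0,-0.014,0,0,0,0],[0,0,-0.014,0,0,0,0],[0,0,-0.012,0,0,0,0],[0,0,-0.005,0,0,0,0],[0,0,0,0,0,0,0]]'
python3 -c "
from h import *
print(shift(target=(480.6,-322.5,216)),r.sense()['tcp_rot'])"
```

```text
F [-0.7 -4.1 10.3] p [530.   62.9 157.3] rot [179.9  -0.2  -8.3] bend [-19.2  87.8   0. ] end [-0.1 -0.7 -0. ] 14.8
time: 15.42
tool_pos: [529.5, 63.8, 216.0]
tcp_rot: [-180.0, -0.2, -8.3]
ft_force: [0.9, 0.0, -1.9]
finger_gap: 19.2
grip_force: 97.8
[ 7.10280280e+00  3.89312912e+02 -2.56915190e-01] [-1.79965184e+02 -1.61602844e-01 -8.26278323e+00]
```

```bash
python3 -m handwheel '[[0,0.013,0,0,0,0,0],[0,0.026,0,0,0,0,0],[0.001,0.03,0,0,0,0,0],[0.001,0.03,0,0,0,0,0],[0.001,0.03,0,0,0,0,0],[0.001,0.03,0,0,0,0,0],[0,0.03,0,0,0,0,0],[0,0.03,0,0,0,0,0]]' >/dev/null
python3 -m handwheel '[[0,0.03,0,0,0,0,0],[0.001,0.03,0,0,0,0,0],[0.001,0.03,0,0,0,0,0],[0.001,0.03,0,0,0,0,0],[0,0.026,0,0,0,0,0],[0,0.016,0,0,0,0,0],[0,0.008,0,0,0,0,0],[0,0,0,0,0,0,0]]' >/dev/null
python3 -m handwheel '[[0,0,0,0,0,0,0],[0,0,0,0,0,0,0]]'
python3 - <<'E'
from m import *
np.set_printoptions(precision=1,suppress=True)
print(shift(target=(480.6,-322.5,216)),r.sense()['tcp_rot'])
p,d=r.snapshot('top');C=cam('top');o=np.array([546.33,-30.05]);a=np.radians(24.48)
q,e=r.snapshot('scene');D0=np.load('pics/top0.npy')
for b in((-40,-66),(-40,-42),(-40,-18),(-40,6),(-26,42),(-9,59),(8,76),(0,0),(-10,-50),(-60,40)):
    w=o+[[np.cos(a),-np.sin(a)],[np.sin(a),np.cos(a)]]@np.array(b)
    u,v=proj(C,[[*w,76]])[0].round().astype(int)
    print(b,(u,v),'h-before',1117.5-np.median(D0[v-1:v+2,u-1:u+2]),'now',1117.5-np.median(d[v-1:v+2,u-1:u+2]))
x,y=proj(cam('scene'),[[518,-25,74]])[0].astype(int)
x2,y2=proj(cam('scene'),[[480,-322,130]])[0].astype(int)
f=lambda i,x,y:cv2.resize(i[max(y-45,0):y+45,max(x-45,0):x+45],(390,390),interpolation=2)
cv2.imwrite('pics/s3.png',np.hstack([f(q,x,y),f(q,x2,y2)]))
E
```

```text
time: 16.92
tool_pos: [479.8, -321.0, 213.8]
tcp_rot: [-180.0, 0.0, -8.2]
ft_force: [0.9, 0.1, -1.1]
finger_gap: 18.8
grip_force: 98.0
[ 1.   1.4 -2.2] [-180.     0.    -8.2]
(-40, -66) (np.int64(298), np.int64(223)) h-before 80.58948 now 76.653564
(-40, -42) (np.int64(289), np.int64(227)) h-before 81.593506 now 78.67871
(-40, -18) (np.int64(280), np.int64(231)) h-before 81.17615 now 77.812256
(-40, 6) (np.int64(271), np.int64(236)) h-before 83.36511 now 81.2522
(-26, 42) (np.int64(255), np.int64(237)) h-before 86.05969 now 81.39136
(-9, 59) (np.int64(246), np.int64(234)) h-before 84.63611 now 78.46655
(8, 76) (np.int64(236), np.int64(230)) h-before 82.51599 now 78.079956
(0, 0) (np.int64(266), np.int64(220)) h-before 75.035034 now 75.47937
(-10, -50) (np.int64(286), np.int64(214)) h-before 72.092896 now 71.98389
(-60, 40) (np.int64(262), np.int64(250)) h-before 86.069824 now 86.30957
```

View pics/s3.png

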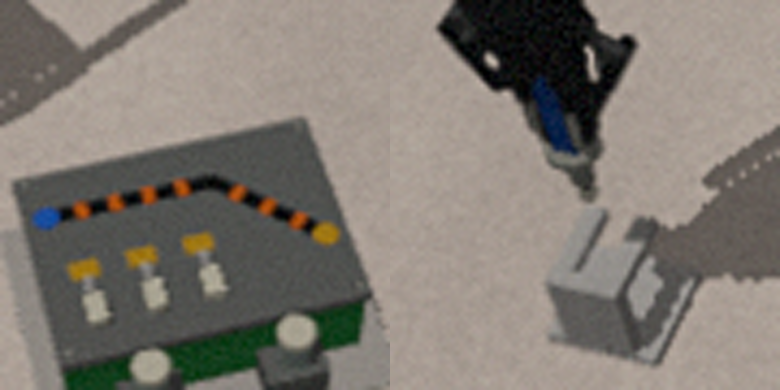

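All seven clips show only their flat tops, so they are flush, and the stylus at (575,170) in the right half hangs straight above the fork. Lowering it back.

```bash
python3 -m handwheel '[[0.001,0.0014,0,0,0,0,0],[0,0,0.01,0,0,0,0],[0,0,0.01,0,0,0,0],[0,0,0.01,0,0,0,0],[0,0,0,0,0,0,0],[0,0,0,0,0,0,0]]'
python3 -c "
from h import *
print(shift(target=(480.5,-322.4,112.5)))"
```

```text
time: 17.52
tool_pos: [479.5, -323.1, 182.3]
tcp_rot: [-179.9, 0.2, -8.3]
ft_force: [1.1, 0.0, -1.0]
finger_gap: 19.0
grip_force: 98.0
[ 1.07118522 -0.74433105 69.75588823]
```

```bash
cat > c2.py <<'E'
import sys
from h import *
s=r.sense();f=s['ft_force'];print('F',f.round(1),'p',s['tool_pos'].round(1),shift(target=(480.5,-322.4,112.5)).round(1))
sys.exit(0 if f[2]<3 and np.hypot(f[0],f[1])<4 else 1)
E
python3 -m handwheel '[[0.0007,-0.0005,0.006,0,0,0,0],[0,0,0.008,0,0,0,0],[0,0,0.008,0,0,0,0],[0,0,0,0,0,0,0]]'>/dev/null; python3 c2.py &&
python3 -m handwheel '[[0,0,0.006,0,0,0,0],[0,0,0.006,0,0,0,0],[0,0,0.006,0,0,0,0],[0,0,0,0,0,0,0]]'>/dev/null && python3 c2.py &&
python3 -m handwheel '[[0,0,0.006,0,0,0,0],[0,0,0.006,0,0,0,0],[0,0,0.006,0,0,0,0],[0,0,0,0,0,0,0]]'>/dev/null && python3 c2.py &&
python3 -m handwheel '[[0,0,0.003,0,0,0,0],[0,0,0.002,0,0,0,0],[0,0,0,0,0,0,0],[0,0,0,0,0,0,0]]'>/dev/null && python3 c2.py
```

```text
F [ 0.1  0.8 -1.3] p [ 480.2 -322.7  159.6] [ 0.4 -0.3 47.1]
F [-0.9  0.2 -2. ] p [ 480.4 -322.9  142.3] [ 0.1 -0.4 29.8]
F [-0.5  0.7 -2.1] p [ 480.4 -322.8  124.3] [ 0.1 -0.4 11.8]
F [-0.4 -0.2 -1.7] p [ 481.2 -323.4  121.1] [-0.8 -0.9  8.6]
```

```bash
python3 -m handwheel '[[0,0,0.002,0,0,0,0],[0,0,0.001,0,0,0,0],[0,0,0.001,0,0,0,0],[0,0,0,0,0,0,0]]'>/dev/null; python3 c2.py &&
python3 -m handwheel '[[0,0,0.001,0,0,0,0],[0,0,0.001,0,0,0,0],[0,0,0,0,0,0,0]]'>/dev/null && python3 c2.py &&
python3 -m handwheel '[[0,0,0.0005,0,0,0,0],[0,0,0.0005,0,0,0,0],[0,0,0,0,0,0,0]]'>/dev/null && python3 c2.py &&
python3 -m handwheel '[[0,0,0.0005,0,0,0,0],[0,0,0.0005,0,0,0,0],[0,0,0,0,0,0,0]]'>/dev/null && python3 c2.py &&
python3 -m handwheel '[[0,0,0.0005,0,0,0,0],[0,0,0.0005,0,0,0,0],[0,0,0,0,0,0,0]]'>/dev/null && python3 c2.py &&
python3 -m handwheel '[[0,0,0.0005,0,0,0,0],[0,0,0.0005,0,0,0,0],[0,0,0,0,0,0,0]]'>/dev/null && python3 c2.py
```

```text
F [-0.4  0.3 -1.1] p [ 481.  -323.3  116.8] [-0.7 -0.8  4.3]
F [ 0.9  0.7 -2. ] p [ 481.  -323.3  114.8] [-0.6 -0.9  2.3]
F [ 0.4  0.2 -1.6] p [ 481.1 -323.4  114. ] [-0.7 -0.9  1.5]
F [ 0.4 -0.5 -1.5] p [ 481.1 -323.4  112.9] [-0.7 -0.9  0.4]
F [-1.9  1.3  3.4] p [ 481.3 -323.5  112.6] [-0.9 -0.9  0.1]
```

Contact came at the original hang height, so the collar is seated. Releasing slowly, then up.

```bash
python3 -m handwheel '[[0,0,0,0,0,0,0.022],[0,0,0,0,0,0,0.026],[0,0,0,0,0,0,0.04],[0,0,0,0,0,0,0.06],[0,0,0,0,0,0,0.085],[0,0,0,0,0,0,0.085],[0,0,0,0,0,0,0.085],[0,0,0,0,0,0,0.085]]' 20
python3 -m handwheel '[[0,0,-0.004,0,0,0,0.085],[0,0,-0.01,0,0,0,0.085],[0,0,-0.02,0,0,0,0.085],[0,0,-0.03,0,0,0,0.085],[0,0,-0.03,0,0,0,0.085],[0,0,-0.03,0,0,0,0.085],[0,0,-0.015,0,0,0,0.085],[0,0,0,0,0,0,0.085]]'
python3 top.py pics/w3.png
```

```text
time: 20.85
tool_pos: [481.1, -323.4, 112.1]
tcp_rot: [-180.0, 0.0, -8.3]
ft_force: [-0.3, -1.2, 0.1]
finger_gap: 84.8
grip_force: 0.0
time: 21.52
tool_pos: [483.1, -325.0, 258.0]
tcp_rot: [179.7, -0.5, -8.3]
ft_force: [0.3, -0.6, 0.5]
finger_gap: 84.9
grip_force: 0.0
[ 483.1 -325.   258. ] [179.7  -0.5  -8.3] [-39.    4.   88.1   0.   87.3  59.3]
handle 571 [ 481.3 -324.6  146.3] ((480.32623291015625, -324.3645324707031), (19.170507431030273, 19.378131866455078), 81.18035125732422)
fork 2403 [ 498.6 -322.3   80.5] ((484.21124267578125, -322.850830078125), (55.92928695678711, 75.2673110961914), 82.67359161376953)
```

View pics/w3.png

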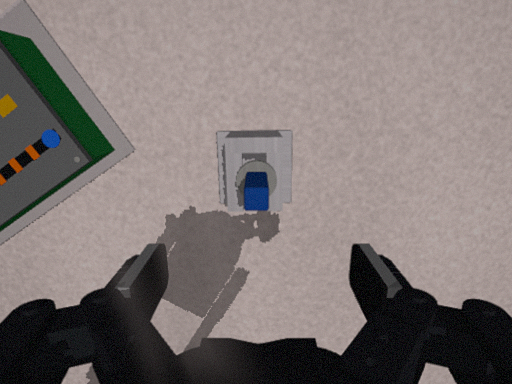

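The stylus hangs upright in the fork at (257,188), top at z 146.3 as at the start and about 1.5 mm from its starting position. The gripper is clear.

```bash
python3 -m handwheel '[[0,0,0,0,0,0,0.085],[0,0,0,0,0,0,0.085],[0,0,0,0,0,0,0.085],[0,0,0,0,0,0,0.085]]' >/dev/null; python3 -c "
from bench import r
print(r.hand_in())"
```

```text
the job is handed in; nothing more can be done
None
```

The job is handed in, though the hand-in returned no verdict: all seven clips look flush in the camera picture after one pass at about 3 cm/s, and the stylus hangs upright in its stand with the gripper open and clear.

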